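Return the retained sample tins to their labelled bays

TASK

Put the two misplaced sample tins back in the rack, each in the bay whose label shows as many dots as its lid: the two-dot tin has been left standing in the one-dot bay, and the one-dot tin is still in the steel filling stand. The high walls of the stand and the bays leave different sides of a tin free, so stand the one-dot tin down on the way (the black mat is kept clear for that) and take it again across its narrow side. Both tins must stand squarely on the floor of their bays, lowered and never dropped; press the one-dot tin's raised lid fully down, and leave the three-dot tin and everything else as they are.

Things in the scene. Friction and masses are not known exactly. Their poses are not given: they have to be found in the camera images.
- tin_one: Aluminium tin, upright box 38 mm (its x) by 58 mm (its y), body 74 mm high, origin at the centre of its underside, z up; about 0.26 kg (varies). White lid with one black dot on top; a half turn makes no difference. Its push-in lid (32 by 52 mm) stands proud: see joint lid_one. Starts in the stand, with only its ends (58 mm apart) free.
- lid_one (a joint): Push-in lid of the one-dot tin: metres pressed in, from 0 (top 85 mm above the tin's underside) to 0.008 (fully home, top 77 mm above). Starts between 0 and 0.003; slides stiffly, about 5 N, and stays where it is left.
- lid_top (a point): Centre of the upper face of the one-dot tin's lid; z up.
- tin_two: Aluminium tin, upright box 38 mm (its x) by 58 mm (its y), body 60 mm high, origin at the centre of its underside, z up; about 0.2 kg (varies). White lid with two black dots on top; a half turn makes no difference. Its lid is shut and fixed; total height 63 mm. It starts standing in the one-dot bay.
- tin_three: Aluminium tin, upright box 38 mm (its x) by 58 mm (its y), body 67 mm high, origin at the centre of its underside, z up; about 0.22 kg (varies). White lid with three black dots on top; a half turn makes no difference. Shut, 70 mm in all. It stands in its own bay already and is to be left there.
- bay_one: Fixed bay of the rack whose flat label tabs, low at its -x and +x sides, show one dot. Origin at the centre of its underside, z up. Floor 6 mm above the origin; inside 43 mm (x) by 64 mm (y): a tin's 58 mm side goes along y. At the +y and -y ends walls 8 mm thick rise 86 mm above the origin, higher than a shut tin; at -x and +x only lips, 18 mm above it.
- bay_two: Fixed bay of the rack whose flat label tabs, low at its -x and +x sides, show two dots. Origin at the centre of its underside, z up. Floor 6 mm above the origin; inside 43 mm (x) by 64 mm (y): a tin's 58 mm side goes along y. At the +y and -y ends walls 8 mm thick rise 86 mm above the origin, higher than a shut tin; at -x and +x only lips, 18 mm above it.
- bay_three: Fixed bay of the rack whose flat label tabs, low at its -x and +x sides, show three dots. Origin at the centre of its underside, z up. Floor 6 mm above the origin; inside 43 mm (x) by 64 mm (y): a tin's 58 mm side goes along y. At the +y and -y ends walls 8 mm thick rise 86 mm above the origin, higher than a shut tin; at -x and +x only lips, 18 mm above it.
- bay_one_floor (a point): Centre of the floor of the one-dot bay, where the underside of its tin belongs; axes as the bay's.
- bay_two_floor (a point): Centre of the floor of the two-dot bay, where the underside of its tin belongs; axes as the bay's.
- bay_three_floor (a point): Centre of the floor of the three-dot bay, where the underside of its tin belongs; axes as the bay's.
- rack: Fixed board 150 mm (x) by 260 mm (y), 6 mm thick, origin at the centre of its underside. It carries the three bays in a row along its y, 82 mm apart, in an order that varies, their axes parallel to its own. A tin in a bay can only be held across its 38 mm (along x), where fingers have free room.
- stand: Fixed steel filling stand, origin at the centre of its underside: base 90 by 90 mm, 6 mm thick, the tin standing on it between two upright cheeks 6 mm thick, 43 mm apart across x, 50 mm long along y, their tops 98 mm above the bench, above the tin's lid. The tin's 58 mm side lies along y and sticks out 4 mm at each end. Stand and mat change sides between starts.
- mat: Fixed black rubber mat 150 by 150 mm, 3 mm thick, kept clear; origin at the centre of its underside.
- jar: Amber storage jar, 68 mm across, 150 mm tall, origin at the centre of its underside; between stand and mat. Leave alone.
- bowl: White cupping bowl, 100 mm across, 55 mm tall, origin at the centre of its underside. Leave alone.
- scoop: Steel scoop, 190 mm long along its x, lying flat. Leave alone.
- mug: Blue mug, 80 mm across, 85 mm tall, origin at the centre of its underside. Leave alone.
- brush: Cleaning brush, 170 mm long along its x, lying flat. Leave alone.
- tamper: Steel tamper, 56 mm across, 88 mm tall, origin at the centre of its underside. Leave alone.

How it is judged:
By the outcome, as a careful person would: the job done as asked, in the order asked, and still so for the second after the job is handed in, with the robot touching nothing.
It also fails if it takes over 72 s, if anything falls off the work surface, if the arm or the gripper's body presses on something with over 40 N, if the wrist force passes 120 N, or if a joint passes its speed limit or range.

ROBOT

A 6-joint arm with a two-finger parallel gripper is mounted at the origin on the work surface. World frame = base frame: x ahead of the robot, y to its left, z up, the work surface at z = 0. Lengths are in m, angles in rad, forces in N, time in s.
With the tool pointing down it reaches from about 0.375 to 0.925 m from the base axis. Payload 5.7 kg.
Tool frame: the origin (TCP) lies between the finger pads; the fingertips stand 22 mm ahead of it and the grasp point (between the pads) lies 3 mm ahead of it; z points along the fingers, y is the line along which they close (so a half turn about z gives the same grasp; the last joint's range is limited). The gripper opens to 88 mm and grips with 3 to 60 N. Pads are 20 mm wide; open, the fingers measure 115 mm over their backs; the gripper's body (75 mm by 178 mm) begins 61 mm behind the grasp point.
Start: joints at [-1.245, 0.359, 1.51, -0, 1.272, -0.115], TCP at [0.256, -0.543, 0.245] pointing down, gripper open.
Joint ranges: [-2.97, 2.97], [-1.01, 2.36], [0.21, 2.38], [-0.96, 4.11], [0.2, 2.71], [-2.98, 2.98]. Speed limits (rad/s): [2.39, 2.39, 3.14, 3.14, 3.14, 3.14].

INTERFACE

Orientations are given as a unit quaternion [x, y, z, w].
In Python, from workcell import bot gives the robot as it stands. The module is installed in compiled form; this text tells all that it offers.
- The arm moves only by the tool play_rows, never from a script. Its argument "deltas" is a list of rows, each a list of 3 entries, a list of its own where there are three numbers: the shift along the world's x, y, z in mm, then the turn, a rotation vector about the world's x, y, z in degrees, then the closure, from -1 (fully open) to 1 (shut), so that 0 is half open. In form: [[[tx, ty, tz], [ax, ay, az], hand], ...]. A call has 1 to 12 rows; each row is the pose to reach, as a shift and turn from the pose commanded when the call began; what a row does not reach only later rows make up. A row lasts 1/10 s, in which the tool goes at most 50 mm and 8.59 degrees, less where a joint would pass 70% of its speed; a pose out of reach is approached as far as the arm can. A call with a gripper value outside its range is refused whole. The fingers move at their own pace and stop on an object; "force" is the grip in N (left out, the last holds). Time passes only in rows, so rows that repeat a pose let the fingers close. It gives the time, the measured TCP pose, the force, the opening and the grip force at its end, in the units of the state.
- bot.state(): the state, without advancing time (a new reading comes with each control period).
- bot.get_image(name): name is "side" or "top" or "wrist"; returns the picture (420x560x3 uint8, red, green, blue); there is no depth.
- bot.calibration(name): a dict with "fx", "fy", "cx", "cy" (pixels), "world_to_cam" (4x4, takes a point from world to camera coordinates). Camera axes: x right, y down, z forward; pixel columns grow to the right and rows downward; lengths in m; the calibration is good to about 2 mm. A picture is of the moment at which its call begins: read the wrist's pose just before it. calibration takes no time and is no camera call; for the wrist camera it gives the pose at the moment of the call.
- bot.sign_off(): hands the job in; it is judged then, once.
The state is a dict: "t": time; "joints": joint angles; "joint_vel": joint speeds; "effort": joint torques, N m; "ee_pos": TCP position; "eef_rot": TCP orientation; "wrist_force": force on the tool from outside, world axes, zero at the start; "ft_torque": the same for the moment, N m; "width": finger opening in m; "finger_force": force on a finger pad.
Only numpy, scipy, OpenCV 4.12 (cv2) and the standard library are available. Lean on these libraries where they do the work, as an engineer would, in place of code of your own. Each camera call takes 0.05 s, during which the arm holds its last target. There are 200 camera calls.

## Working session

There is one attempt and no reset: what is moved stays moved. The work goes in short steps, Python scripts to look and compute and a tool call to move; the robot and the scene stay as the last step left them, time stands still between calls to the robot, and variables do not carry over. Pictures are saved under pics/ and viewed, at most 10 in all, crops included, and the job is handed in when it is done.

Besides the shell and the picture viewer there is one more tool, called as name(argument=value, ...), one argument or row to a line, values as JSON. play_rows: Moves the arm, as the interface text tells. Its arguments: {"type":"object","properties":{"deltas":{"type":"array"},"force":{"type":"number"}},"required":["deltas"]}

```bash
mkdir -p pics; cat > h.py <<'E'
import numpy as np, cv2
from workcell import bot
def snap(cam,name,crop=None,scale=1):
    c=bot.calibration(cam); im=bot.get_image(cam)[:,:,::-1].copy()
    np.savez('pics/'+name+'.npz',K=[c['fx'],c['fy'],c['cx'],c['cy']],T=c['world_to_cam'])
    cv2.imwrite('pics/'+name+'_raw.png',im)
    if crop: x0,y0,x1,y1=crop; im=im[y0:y1,x0:x1]
    cv2.imwrite('pics/'+name+'.png',cv2.resize(im,None,fx=scale,fy=scale,interpolation=cv2.INTER_CUBIC)); return im
def px2w(name,uv,z):
    d=np.load('pics/'+name+'.npz'); fx,fy,cx,cy=d['K']; T=np.array(d['T'])
    R,t=T[:3,:3],T[:3,3]; o=-R.T@t
    r=R.T@np.array([(uv[0]-cx)/fx,(uv[1]-cy)/fy,1]); return o+r*(z-o[2])/r[2]
def w2px(name,p):
    d=np.load('pics/'+name+'.npz'); fx,fy,cx,cy=d['K']; q=d['T']@np.r_[p,1]
    return np.array([fx*q[0]/q[2]+cx,fy*q[1]/q[2]+cy])
E
python3 - <<'E'
from h import *
snap('top','top0',None,1.42); snap('side','side0')
for c in('top','side'):
    d=np.load(f'pics/{c}0.npz');print(d['K'],d['T'].round(3).tolist())
s=bot.state();print(s['ee_pos'],s['eef_rot'],s['t'],s['width'])
E
```

```text
[531.23378091 531.23378091 284.53802154 207.22755315] [[-0.021, -1.0, 0.007, 0.002], [-0.986, 0.019, -0.165, 0.577], [0.165, -0.011, -0.986, 1.341], [0.0, 0.0, 0.0, 1.0]]
[393.26061221 393.26061221 270.62152934 201.45726146] [[-0.984, -0.176, 0.016, 0.542], [-0.145, 0.751, -0.645, 0.145], [0.102, -0.637, -0.764, 1.021], [0.0, 0.0, 0.0, 1.0]]
[ 0.25580313 -0.5420783   0.2438918 ] [ 9.75813026e-01  2.18605215e-01 -9.22829882e-05 -8.30297607e-04] 0.1 0.0878473603284824
```

View pics/top0.png

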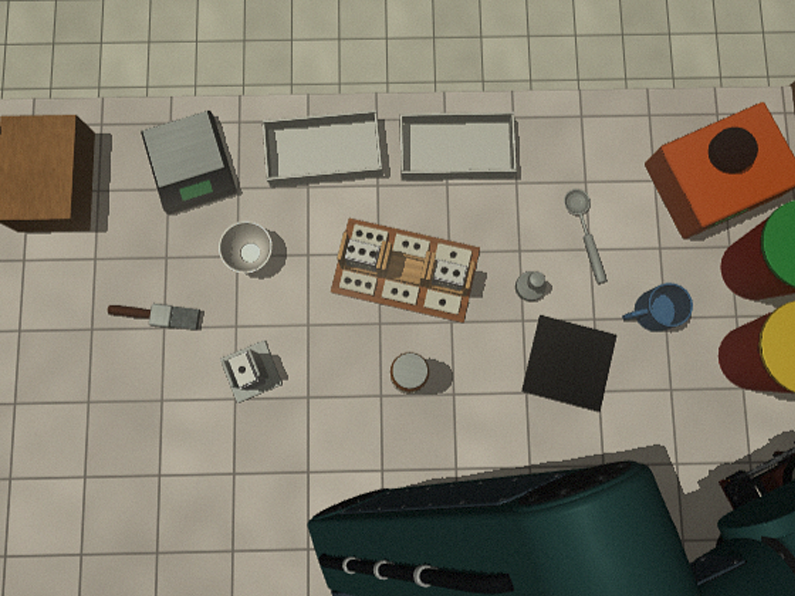

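Order from left to right: three-dot bay, two-dot bay (empty), one-dot bay holding the two-dot tin. The stand is at left (245,370), the mat at right (570,363) and the jar at (410,372). Next, a closer crop.

```bash
python3 - <<'E'
from h import *
im=cv2.imread('pics/top0_raw.png')
a=cv2.resize(im[145:235,225:345],None,fx=5,fy=5,interpolation=cv2.INTER_CUBIC)   # 600x450
cv2.imwrite('pics/c1.png',a)
S=1.42
f=lambda l,z:np.array([px2w('top0',np.array(p)/S,z) for p in l])
r=f([(348,218),(480,247),(464,322),(331,292)],.006);m=f([(540,316),(616,335),(601,411),(523,391)],.003);s=f([(222,355),(266,341),(285,388),(238,402)],.006)
for q in(r,m,s):
    print(q.mean(0).round(4)); print([ (np.linalg.norm(q[(i+1)%4]-q[i]).round(3), np.degrees(np.arctan2(*(q[(i+1)%4]-q[i])[[1,0]])).round(1)) for i in range(4)])
print('dot1',px2w('top0',np.array((241.5,369.5))/S,.006+.0835),'jar',px2w('top0',np.array((410,370))/S,.15))
b=cv2.resize(im[225:300,150:250],None,fx=6,fy=6,interpolation=cv2.INTER_CUBIC);
cv2.imwrite('pics/c2.png',b)
E
```

```text
[ 0.6321 -0.0145  0.006 ]
[(np.float64(0.26), np.float64(-103.8)), (np.float64(0.149), np.float64(166.1)), (np.float64(0.258), np.float64(76.0)), (np.float64(0.148), np.float64(-13.1))]
[ 0.4478 -0.3191  0.003 ]
[(np.float64(0.147), np.float64(-105.4)), (np.float64(0.146), np.float64(165.1)), (np.float64(0.149), np.float64(74.5)), (np.float64(0.146), np.float64(-15.5))]
[0.444  0.2745 0.006 ]
[(np.float64(0.086), np.float64(-73.3)), (np.float64(0.095), np.float64(-157.8)), (np.float64(0.09), np.float64(105.4)), (np.float64(0.093), np.float64(19.6))]
dot1 [0.44192573 0.27823063 0.0895    ] jar [ 0.43103668 -0.01619181  0.15      ]
```

View pics/c1.png

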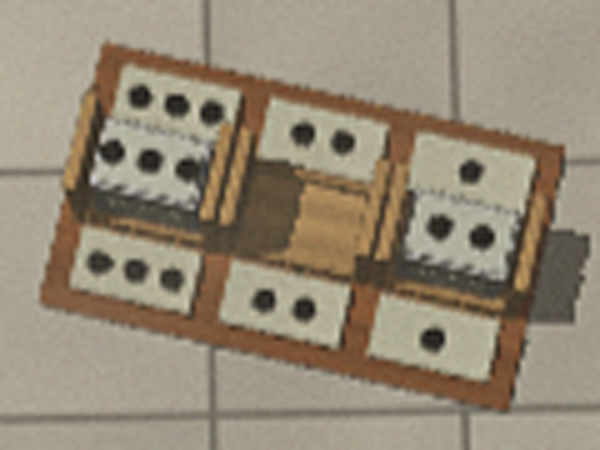

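View pics/c2.png

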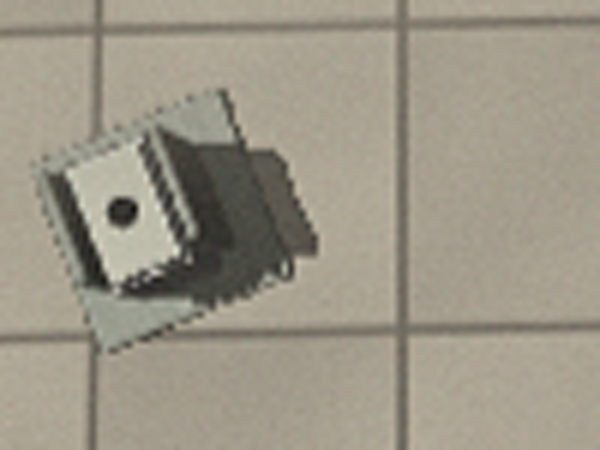

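The crops show the bays and the tin in detail, and the stand tin's long axis runs about 20° from world x. The rack is at about (0.632, -0.015) with its x at about -14°, so bay one is near (0.613, -0.094). I'll go above it.

play_rows(
  deltas=[
    [[357,448,-30],[0,0,51],-1],
    [[357,448,-30],[0,0,51],-1],
    [[357,448,-30],[0,0,51],-1],
    [[357,448,-30],[0,0,51],-1],
    [[357,448,-30],[0,0,51],-1],
    [[357,448,-30],[0,0,51],-1],
    [[357,448,-30],[0,0,51],-1],
    [[357,448,-30],[0,0,51],-1],
    [[357,448,-30],[0,0,51],-1],
    [[357,448,-30],[0,0,51],-1],
    [[357,448,-30],[0,0,51],-1],
    [[357,448,-30],[0,0,51],-1],
  ],
)

```text
t: 1.3
ee_pos: [0.6148, -0.091, 0.214]
eef_rot: [0.786, 0.618, 0.0, -0.0]
wrist_force: [-1.0, -0.5, 0.2]
width: 0.0878
finger_force: 0.0
```

play_rows(
  deltas=[
    [[0,0,0],[0,0,0],-1],
    [[0,0,0],[0,0,0],-1],
    [[0,0,0],[0,0,0],-1],
  ],
)

```text
t: 1.6
ee_pos: [0.612, -0.0956, 0.2144]
eef_rot: [0.787, 0.617, -0.001, -0.0]
wrist_force: [0.7, -0.0, 0.1]
width: 0.0882
finger_force: 0.0
```

```bash
python3 - <<'E'
from h import *
s=bot.state();print(s['ee_pos'],s['eef_rot'],s['t'],s['wrist_force'])
snap('wrist','w1',None,1.42)
d=np.load('pics/w1.npz');print(d['K'],d['T'].round(3).tolist())
E
```

```text
[ 0.61203327 -0.09557855  0.2143974 ] [ 7.86900011e-01  6.17080231e-01 -5.34124383e-04 -2.75530778e-04] 1.6 [ 0.70250534 -0.0406797   0.14611756]
[289.17836667 289.17836667 283.030239   210.16492216] [[0.971, -0.239, -0.001, -0.617], [-0.23, -0.939, 0.254, 0.028], [-0.062, -0.247, -0.967, 0.375], [0.0, 0.0, 0.0, 1.0]]
```

View pics/w1.png

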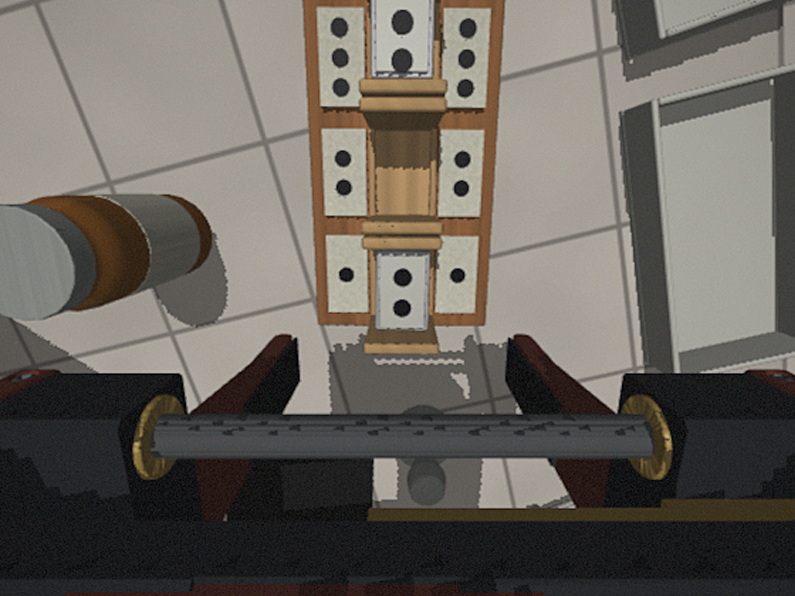

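The wrist view shows the two-dot tin's dots at (402,277) and (402,307). The one-dot label dots are at (346,274) and (458,275), and the two-dot labels at (343,158), (344,188), (462,159) and (461,188).

```bash
python3 - <<'E'
from h import *
S=1.4196
P=lambda p,z:px2w('w1',np.array(p)/S,z)
t=[P(p,.069) for p in((402,277),(402,307))];print('tin2',np.mean(t,0).round(4),(t[1]-t[0]).round(4))
for z in(.0065,.01):
    a=P((346,274),z);b=P((458,275),z)
    c=[P(p,z) for p in((343,158),(344,188),(462,159),(461,188))]
    d=[P(p,z) for p in((340,27),(340,58),(340,88),(467,27),(467,58),(467,88))]
    c1,c2,c3=(a+b)/2,np.mean(c,0),np.mean(d,0)
    print(z,c1.round(4),c2.round(4),c3.round(4),'dist',np.linalg.norm(c1-c2),np.linalg.norm(c3-c2),'yaw x',np.degrees(np.arctan2(*(b-a)[[1,0]])),'yaw y-90',np.degrees(np.arctan2(*(c3-c1)[[1,0]]))-90)
e=P((320,323),.006),P((486,323),.006);print(e,np.mean(e,0))
# wall tops bay one/two, z=.086 : outer edges
print('bay1 wall tops',P((402,347),.086),P((402,242),.086),'bay2',P((401,228),.086),P((403,104),.086))
x,y=bot.state()['eef_rot'][:2];print('closing',np.degrees(2*np.arctan2(y,x))-90)
E
```

```text
tin2 [ 0.6114 -0.0969  0.069 ] [-0.0053 -0.0215  0.    ]
0.0065 [ 0.6114 -0.0966  0.0065] [ 0.6317 -0.0156  0.0065] [0.6524 0.0657 0.0065] dist 0.08356338363559233 0.08388678186086689 yaw x -14.303848189215117 yaw y-90 -14.175737259008613
0.01 [ 0.6116 -0.096   0.01  ] [ 0.6317 -0.0157  0.01  ] [0.6522 0.0648 0.01  ] dist 0.08272279701115298 0.08304294208641486 yaw x -14.303848189215117 yaw y-90 -14.175737259008628
(array([ 0.52982034, -0.12209948,  0.006     ]), array([ 0.67358143, -0.15733881,  0.006     ])) [ 0.60170088 -0.13971914  0.006     ]
bay1 wall tops [ 0.60298466 -0.13112863  0.086     ] [ 0.62041621 -0.06011261  0.086     ] bay2 [ 0.62194266 -0.05117989  0.086     ] [0.64074032 0.02016529 0.086     ]
closing -13.82499237579458
```

play_rows(
  deltas=[
    [[0,-1,-25],[0,0,-0.4],-1],
    [[0,-1,-60],[0,0,-0.4],-1],
    [[0,-1,-100],[0,0,-0.4],-1],
    [[0,-1,-130],[0,0,-0.4],-1],
    [[0,-1,-150],[0,0,-0.4],-1],
    [[0,-1,-160],[0,0,-0.4],-1],
    [[0,-1,-165],[0,0,-0.4],-1],
    [[0,-1,-165],[0,0,-0.4],-1],
    [[0,-1,-165],[0,0,-0.4],-1],
  ],
)

```text
t: 2.55
ee_pos: [0.6138, -0.0961, 0.0508]
eef_rot: [0.789, 0.615, 0.001, 0.001]
wrist_force: [0.4, -0.8, 0.6]
width: 0.0878
finger_force: 0.0
```

play_rows(
  deltas=[
    [[0,0,0],[0,0,0],0.3],
    [[0,0,0],[0,0,0],0.3],
    [[0,0,0],[0,0,0],0.3],
    [[0,0,0],[0,0,0],0.3],
    [[0,0,0],[0,0,0],0.3],
    [[0,0,0],[0,0,0],0.3],
    [[0,0,0],[0,0,0],0.3],
    [[0,0,0],[0,0,0],0.3],
  ],
  force=20,
)

```text
t: 3.35
ee_pos: [0.6127, -0.0956, 0.0496]
eef_rot: [0.789, 0.615, -0.0, -0.0]
wrist_force: [-1.3, -0.5, 0.7]
width: 0.0383
finger_force: 20.0
```

play_rows(
  deltas=[
    [[0,0,5],[0,0,0],0.3],
    [[0,0,20],[0,0,0],0.3],
    [[0,0,45],[0,0,0],0.3],
    [[0,0,75],[0,0,0],0.3],
    [[0,0,95],[0,0,0],0.3],
    [[0,0,105],[0,0,0],0.3],
    [[4,16,105],[0,0,0],0.3],
    [[9,37,105],[0,0,0],0.3],
    [[14,58,105],[0,0,0],0.3],
    [[18,74,105],[0,0,0],0.3],
    [[19.5,80.5,105],[0,0,0],0.3],
    [[19.5,80.5,105],[0,0,0],0.3],
  ],
)

```text
t: 4.55
ee_pos: [0.6323, -0.0139, 0.154]
eef_rot: [0.788, 0.615, -0.0, -0.0]
wrist_force: [-0.9, 0.5, -1.3]
width: 0.0382
finger_force: 20.0
```

play_rows(
  deltas=[
    [[0,0,0],[0,0,0],0.3],
    [[0,0,0],[0,0,0],0.3],
    [[0,0,0],[0,0,0],0.3],
  ],
)

```text
t: 4.85
ee_pos: [0.6324, -0.0159, 0.1546]
eef_rot: [0.789, 0.614, -0.0, 0.0]
wrist_force: [-0.3, -0.5, -1.7]
width: 0.0376
finger_force: 20.0
```

```bash
python3 - <<'E'
from h import *
s=bot.state();print(s['ee_pos'],s['eef_rot'],s['t'],s['wrist_force'],s['width'])
snap('wrist','w2',(200,90,360,330),2.4)
print('bay2 px crop', [((w2px('w2',p)-[200,90])*2.4).round(0) for p in [(.6316,-.0155,.006),(.6216,-.0555,.086),(.6416,.0245,.086)]])
E
```

```text
[ 0.63235952 -0.01590332  0.15462163] [ 7.89070595e-01  6.14302516e-01 -1.21477048e-04  2.54903586e-06] 4.85 [-0.34222605 -0.53921533 -1.66578896] 0.037621479799585356
bay2 px crop [array([198., 272.]), array([198., 450.]), array([197., 201.])]
```

View pics/w2.png

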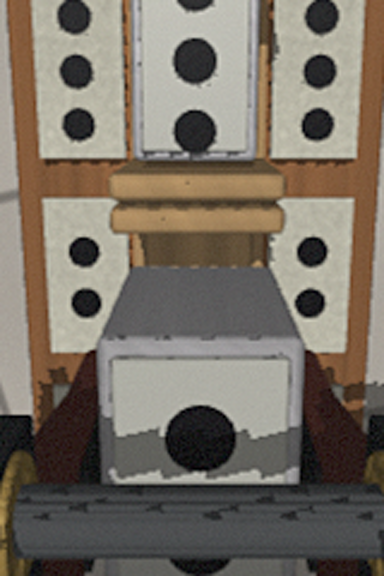

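Held tin over bay two: the top edge of its far face, where it meets the underside, is at about (200,267), and the inner edge of the bay's +y wall top is at about row 232.

```bash
python3 - <<'E'
from h import *
P=lambda u,v,z:px2w('w2',(u/2.4+200,v/2.4+90),z)
a=np.radians(-14.2);X=np.array([np.cos(a),np.sin(a)]);Y=np.array([-np.sin(a),np.cos(a)])
tin=P(200,267,.111)[:2]
tl=P(100,345,.171-.003)[:2],P(303,345,.168)[:2]
wall=P(198,220,.086)[:2]; wl=P(112,221,.086)[:2],P(284,221,.086)[:2]
lab=np.mean([P(*q,.008)[:2] for q in((84,251),(86,302),(312,251),(310,302))],0)
dots=P(200,438,.174)[:2]
for n,v in dict(tinfar=tin,tintop=np.mean(tl,0),wall=np.mean(wl,0),lab=lab,dot=dots,tcp=bot.state()['ee_pos'][:2],bay=np.array([.6316,-.0155])).items(): print(n,v.round(4),'X',(v@X).round(4),'Y',(v@Y).round(4))
E
```

```text
tinfar [0.6388 0.01  ] X 0.6169 Y 0.1664
tintop [0.6385 0.0077] X 0.6171 Y 0.1641
wall [0.6404 0.0184] X 0.6163 Y 0.175
lab [ 0.6312 -0.0169] X 0.6161 Y 0.1385
dot [ 0.6341 -0.0084] X 0.6168 Y 0.1475
tcp [ 0.6324 -0.0159] X 0.6169 Y 0.1397
bay [ 0.6316 -0.0155] X 0.6161 Y 0.1399
```

play_rows(
  deltas=[
    [[0,2.5,-5],[0,0,0],0.3],
    [[0,2.5,-15],[0,0,0],0.3],
    [[0,2.5,-30],[0,0,0],0.3],
    [[0,2.5,-47],[0,0,0],0.3],
    [[0,2.5,-64],[0,0,0],0.3],
    [[0,2.5,-79],[0,0,0],0.3],
    [[0,2.5,-91],[0,0,0],0.3],
    [[0,2.5,-98],[0,0,0],0.3],
    [[0,2.5,-101],[0,0,0],0.3],
    [[0,2.5,-103],[0,0,0],0.3],
    [[0,2.5,-104.5],[0,0,0],0.3],
    [[0,2.5,-105],[0,0,0],0.3],
  ],
)

```text
t: 6.1
ee_pos: [0.6329, -0.0127, 0.0501]
eef_rot: [0.789, 0.615, 0.0, 0.0]
wrist_force: [0.0, -0.9, -2.8]
width: 0.0379
finger_force: 20.0
```

play_rows(
  deltas=[
    [[0,0,-0.5],[0,0,0],0.3],
    [[0,0,-0.5],[0,0,0],0.3],
    [[0,0,-0.5],[0,0,0],0.3],
  ],
)

```text
t: 6.4
ee_pos: [0.6328, -0.0127, 0.0496]
eef_rot: [0.789, 0.615, 0.0, 0.0]
wrist_force: [0.7, 0.7, 0.3]
width: 0.0376
finger_force: 20.0
```

play_rows(
  deltas=[
    [[0,0,-0.5],[0,0,0],0.3],
    [[0,0,-0.8],[0,0,0],0.3],
    [[0,0,-0.8],[0,0,0],0.3],
  ],
)

```text
t: 6.7
ee_pos: [0.6329, -0.0127, 0.0496]
eef_rot: [0.789, 0.615, 0.0, 0.0]
wrist_force: [-1.7, 0.9, 6.5]
width: 0.038
finger_force: 20.0
```

Standing on the floor of the bay. I'll open, rise and look.

play_rows(
  deltas=[
    [[0,0,0.5],[0,0,0],-0.1],
    [[0,0,0.5],[0,0,0],-1],
    [[0,0,0.5],[0,0,0],-1],
    [[0,0,0.5],[0,0,0],-1],
    [[0,0,0.5],[0,0,0],-1],
    [[0,0,0.5],[0,0,0],-1],
    [[0,0,20],[0,0,0],-1],
    [[0,0,60],[0,0,0],-1],
    [[0,0,100],[0,0,0],-1],
    [[0,0,140],[0,0,0],-1],
    [[0,0,160],[0,0,0],-1],
  ],
)

```text
t: 7.8
ee_pos: [0.6341, -0.0128, 0.2123]
eef_rot: [0.789, 0.615, 0.002, 0.002]
wrist_force: [0.1, -0.1, -0.0]
width: 0.088
finger_force: 0.0
```

```bash
python3 -c "
from h import *
snap('wrist','w3',(200,60,370,300),2.4)"
```

play_rows(
  deltas=[
    [[-192,291,10],[0,0,34],-1],
    [[-192,291,10],[0,0,34],-1],
    [[-192,291,10],[0,0,34],-1],
    [[-192,291,10],[0,0,34],-1],
    [[-192,291,10],[0,0,34],-1],
    [[-192,291,10],[0,0,34],-1],
    [[-192,291,10],[0,0,34],-1],
    [[-192,291,10],[0,0,34],-1],
    [[-192,291,10],[0,0,34],-1],
    [[-192,291,10],[0,0,34],-1],
    [[-192,291,10],[0,0,34],-1],
    [[-192,291,10],[0,0,34],-1],
  ],
)

```text
t: 9.05
ee_pos: [0.4413, 0.2773, 0.2181]
eef_rot: [0.575, 0.818, -0.0, -0.0]
wrist_force: [-0.5, -0.2, 0.1]
width: 0.088
finger_force: 0.0
```

```bash
python3 - <<'E'
from h import *
s=bot.state();print(s['ee_pos'],s['eef_rot'],s['t'],2*np.degrees(np.arctan2(s['eef_rot'][1],s['eef_rot'][0]))-90)
b=snap('wrist','w4',(170,120,400,300),2)
a=cv2.imread('pics/w3.png')
b=cv2.imread('pics/w4.png'); print(a.shape,b.shape)
b=cv2.copyMakeBorder(b,0,576-b.shape[0],0,0,cv2.BORDER_CONSTANT)
a=cv2.resize(a,(320,452));a=cv2.copyMakeBorder(a,0,576-452,0,0,cv2.BORDER_CONSTANT)
cv2.imwrite('pics/m1.png',np.hstack([b,a]))
E
```

```text
[0.44129676 0.27727615 0.21813474] [ 5.75488369e-01  8.17809948e-01 -1.62494258e-04 -1.95763893e-05] 9.05 19.732318610859394
(576, 408, 3) (360, 460, 3)
```

View pics/m1.png

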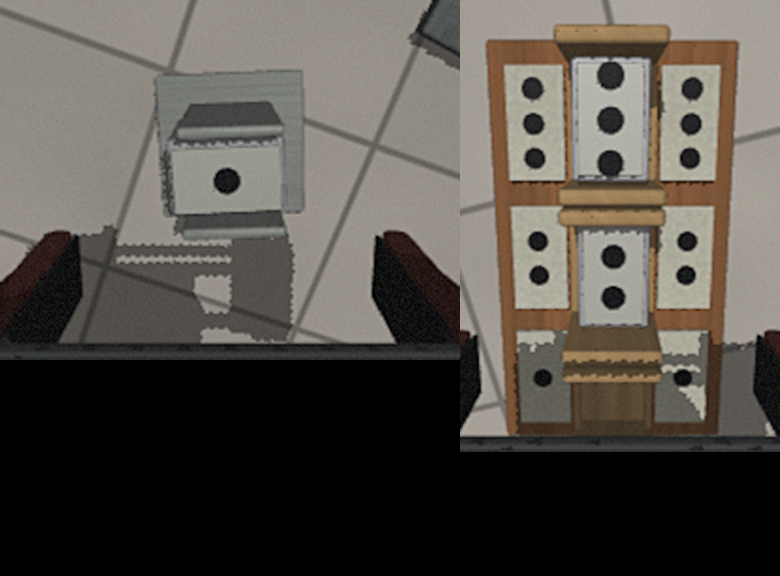

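The two-dot tin stands square in bay two (right half). In the left half, the stand's lid dot is at (227,180), the base top edge runs (157,74) to (302,71), and the cheek tops are near rows 132 and 233.

```bash
python3 - <<'E'
from h import *
P=lambda u,v,z:px2w('w4',(u/2+170,v/2+120),z)[:2]
an=lambda d:np.degrees(np.arctan2(d[1],d[0])).round(1)
print('dot',P(227,180,.09),P(227,180,.0885))
lc=[P(*q,.09) for q in((173,150),(281,144),(282,210),(175,214))];print('lid',np.mean(lc,0),an(lc[1]-lc[0]),an(lc[2]-lc[3]),np.linalg.norm(lc[1]-lc[0]),np.linalg.norm(lc[2]-lc[1]))
bc=[P(*q,.006) for q in((157,74),(302,71),(303,212),(165,217))];print('base',np.mean(bc,0),an(bc[1]-bc[0]),an(bc[1]-bc[2]),np.linalg.norm(bc[1]-bc[0]),np.linalg.norm(bc[2]-bc[1]))
print('cheek',np.mean([P(180,133,.098),P(282,130,.098),P(184,234,.098),P(284,231,.098)],0),an(P(282,130,.098)-P(180,133,.098)),an(P(284,231,.098)-P(184,234,.098)))
E
```

```text
dot [0.44172597 0.27623958] [0.44185909 0.27587061]
lid [0.4420362  0.27636058] 23.0 22.0 0.05108442762245878 0.03263779453983288
base [0.44453607 0.27722363] 20.9 112.0 0.08704378175334995 0.08876179460829378
cheek [0.44393789 0.27764124] 21.4 21.6
```

play_rows(
  deltas=[
    [[1,-1,-25],[0,0,1.8],-1],
    [[1,-1,-60],[0,0,1.8],-1],
    [[1,-1,-95],[0,0,1.8],-1],
    [[1,-1,-125],[0,0,1.8],-1],
    [[1,-1,-145],[0,0,1.8],-1],
    [[1,-1,-155],[0,0,1.8],-1],
    [[1,-1,-160],[0,0,1.8],-1],
    [[1,-1,-160],[0,0,1.8],-1],
    [[1,-1,-160],[0,0,1.8],-1],
  ],
)

```text
t: 10.0
ee_pos: [0.4423, 0.2776, 0.0592]
eef_rot: [0.562, 0.827, 0.001, 0.0]
wrist_force: [-0.1, 1.0, 1.4]
width: 0.0881
finger_force: 0.0
```

play_rows(
  deltas=[
    [[0,0,0],[0,0,0],0.0],
    [[0,0,0],[0,0,0],0.0],
    [[0,0,0],[0,0,0],0.0],
    [[0,0,0],[0,0,0],0.0],
    [[0,0,0],[0,0,0],0.0],
    [[0,0,0],[0,0,0],0.0],
    [[0,0,0],[0,0,0],0.0],
    [[0,0,0],[0,0,0],0.0],
  ],
  force=25,
)

```text
t: 10.8
ee_pos: [0.4415, 0.2774, 0.0586]
eef_rot: [0.562, 0.827, 0.0, -0.0]
wrist_force: [-0.5, -0.9, 5.5]
width: 0.0579
finger_force: 25.0
```

play_rows(
  deltas=[
    [[0,0,5],[0,0,0],0.0],
    [[0,0,18],[0,0,0],0.0],
    [[0,0,40],[0,0,0],0.0],
    [[0,0,65],[0,0,0],0.0],
    [[0,0,90],[0,0,0],0.0],
    [[0,0,115],[0,0,0],0.0],
    [[0,0,140],[0,0,0],0.0],
    [[0,0,160],[0,0,0],0.0],
    [[0,0,173],[0,0,0],0.0],
    [[0,0,180],[0,0,0],0.0],
    [[0,0,180],[0,0,0],0.0],
  ],
)

```text
t: 11.9
ee_pos: [0.4417, 0.2775, 0.2388]
eef_rot: [0.562, 0.827, 0.0, 0.0]
wrist_force: [0.4, -0.2, -3.0]
width: 0.0576
finger_force: 24.9
```

play_rows(
  deltas=[
    [[0,-5,0],[0,0,0.5],0.0],
    [[0,-18,0],[0,0,1.5],0.0],
    [[0,-38,0],[0,0,3],0.0],
    [[1,-62,0],[0,0,5],0.0],
    [[1,-90,0],[0,0,8],0.0],
    [[1,-120,0],[0,0,11],0.0],
    [[2,-150,0],[0,0,14],0.0],
    [[2,-180,0],[0,0,17],0.0],
    [[2,-210,0],[0,0,20],0.0],
    [[3,-240,0],[0,0,23],0.0],
    [[3,-270,0],[0,0,26],0.0],
    [[3,-300,0],[0,0,29],0.0],
  ],
)

```text
t: 13.1
ee_pos: [0.4434, -0.0239, 0.2373]
eef_rot: [0.335, 0.942, -0.0, -0.001]
wrist_force: [0.3, 0.1, -2.7]
width: 0.0579
finger_force: 24.9
```

play_rows(
  deltas=[
    [[0,-30,0],[0,0,3],0.0],
    [[0,-60,0],[0,0,6],0.0],
    [[1,-90,0],[0,0,9],0.0],
    [[1,-120,0],[0,0,12],0.0],
    [[1,-150,0],[0,0,15],0.0],
    [[2,-180,0],[0,0,18],0.0],
    [[2,-210,0],[0,0,20.5],0.0],
    [[2,-240,0],[0,0,22.5],0.0],
    [[3,-265,0],[0,0,24],0.0],
    [[3,-283,0],[0,0,25],0.0],
    [[3,-293,0],[0,0,25.4],0.0],
    [[3,-296,0],[0,0,25.4],0.0],
  ],
)

```text
t: 14.3
ee_pos: [0.4468, -0.3192, 0.2373]
eef_rot: [0.122, 0.993, 0.0, -0.001]
wrist_force: [-0.4, 0.8, -1.7]
width: 0.0579
finger_force: 24.9
```

play_rows(
  deltas=[
    [[0,0,-10],[0,0,0],0.0],
    [[0,0,-28],[0,0,0],0.0],
    [[0,0,-50],[0,0,0],0.0],
    [[0,0,-75],[0,0,0],0.0],
    [[0,0,-100],[0,0,0],0.0],
    [[0,0,-125],[0,0,0],0.0],
    [[0,0,-145],[0,0,0],0.0],
    [[0,0,-160],[0,0,0],0.0],
    [[0,0,-171],[0,0,0],0.0],
    [[0,0,-177],[0,0,0],0.0],
    [[0,0,-180],[0,0,0],0.0],
    [[0,0,-180],[0,0,0],0.0],
  ],
)

```text
t: 15.5
ee_pos: [0.4476, -0.3185, 0.0584]
eef_rot: [0.121, 0.993, -0.0, 0.0]
wrist_force: [0.5, 0.2, -1.7]
width: 0.0581
finger_force: 24.9
```

play_rows(
  deltas=[
    [[0,0,-1],[0,0,0],0.0],
    [[0,0,-2],[0,0,0],0.0],
    [[0,0,-3],[0,0,0],0.0],
    [[0,0,-3],[0,0,0],0.0],
    [[0,0,-3],[0,0,0],0.0],
  ],
)

```text
t: 16.0
ee_pos: [0.4477, -0.3189, 0.0556]
eef_rot: [0.121, 0.993, -0.0, 0.0]
wrist_force: [0.2, -0.7, -0.4]
width: 0.058
finger_force: 24.9
```

play_rows(
  deltas=[
    [[0,0,-0.7],[0,0,0],0.0],
    [[0,0,-1],[0,0,0],0.0],
    [[0,0,-1],[0,0,0],0.0],
  ],
)

```text
t: 16.3
ee_pos: [0.4478, -0.319, 0.0556]
eef_rot: [0.121, 0.993, -0.0, 0.0]
wrist_force: [-2.0, 1.7, 11.0]
width: 0.0578
finger_force: 25.0
```

play_rows(
  deltas=[
    [[0,0,1],[0,0,0],-0.45],
    [[0,0,1],[0,0,0],-1],
    [[0,0,1],[0,0,0],-1],
    [[0,0,1],[0,0,0],-1],
    [[0,0,1],[0,0,0],-1],
    [[0,0,15],[0,0,0],-1],
    [[0,0,45],[0,0,0],-1],
    [[0,0,85],[0,0,0],-1],
    [[0,0,120],[0,0,0],-1],
    [[0,0,145],[0,0,-7],-1],
    [[0,0,150],[0,0,-15],-1],
  ],
)

```text
t: 17.4
ee_pos: [0.449, -0.3199, 0.2078]
eef_rot: [0.252, 0.968, -0.001, 0.003]
wrist_force: [1.4, -0.2, 0.4]
width: 0.0877
finger_force: 0.0
```

play_rows(
  deltas=[
    [[0,0,0],[0,0,-75],-1],
    [[0,0,0],[0,0,-75],-1],
    [[0,0,0],[0,0,-75],-1],
    [[0,0,0],[0,0,-75],-1],
    [[0,0,0],[0,0,-75],-1],
    [[0,0,0],[0,0,-75],-1],
    [[0,0,0],[0,0,-75],-1],
    [[0,0,0],[0,0,-75],-1],
    [[0,0,0],[0,0,-75],-1],
    [[0,0,0],[0,0,-75],-1],
    [[0,0,0],[0,0,-75],-1],
    [[0,0,0],[0,0,-75],-1],
  ],
)

```text
t: 18.6
ee_pos: [0.4474, -0.3186, 0.2042]
eef_rot: [0.787, 0.617, -0.0, -0.0]
wrist_force: [-0.1, -0.3, 0.2]
width: 0.0878
finger_force: 0.0
```

```bash
python3 - <<'E'
from h import *
s=bot.state();print(s['ee_pos'],s['eef_rot'],s['t'],2*np.degrees(np.arctan2(s['eef_rot'][1],s['eef_rot'][0]))-90)
snap('wrist','w5',(150,90,410,300),2.5)
E
```

```text
[ 0.44738609 -0.31858946  0.20424289] [ 7.87044786e-01  6.16895842e-01 -6.02763609e-05 -1.43749420e-04] 18.6 -13.820388779779634
```

View pics/w5.png

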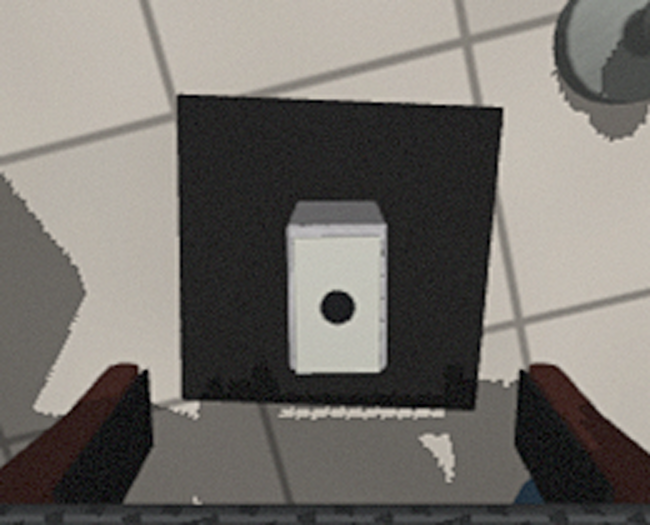

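The tin stands on the mat aligned with the gripper, with its dot at (338,306) and the lid spanning columns 293–386.

```bash
python3 - <<'E'
from h import *
P=lambda u,v,z:px2w('w5',(u/2.5+150,v/2.5+90),z)[:2]
print(P(338,306,.087),np.mean([P(*q,.087) for q in((294,237),(386,236),(386,373),(293,372))],0),P(339,201,.003))
d=P(386,373,.087)-P(386,236,.087);e=P(293,372,.087)-P(294,237,.087);print(np.degrees(np.arctan2(d[1],d[0]))+90,np.degrees(np.arctan2(e[1],e[0]))+90)
E
```

```text
[ 0.44886458 -0.3196782 ] [ 0.44947234 -0.31989832] [ 0.45663529 -0.29221597]
-12.752213887122608 -15.02109099124064
```

play_rows(
  deltas=[
    [[1.5,-1,-25],[0,0,-0.4],-1],
    [[1.5,-1,-60],[0,0,-0.4],-1],
    [[1.5,-1,-95],[0,0,-0.4],-1],
    [[1.5,-1,-122],[0,0,-0.4],-1],
    [[1.5,-1,-140],[0,0,-0.4],-1],
    [[1.5,-1,-150],[0,0,-0.4],-1],
    [[1.5,-1,-153],[0,0,-0.4],-1],
    [[1.5,-1,-153],[0,0,-0.4],-1],
    [[1.5,-1,-153],[0,0,-0.4],-1],
  ],
)

```text
t: 19.55
ee_pos: [0.4496, -0.3202, 0.0522]
eef_rot: [0.79, 0.613, 0.0, 0.001]
wrist_force: [0.1, 0.6, -0.1]
width: 0.0878
finger_force: 0.0
```

play_rows(
  deltas=[
    [[0,0,0],[0,0,0],0.3],
    [[0,0,0],[0,0,0],0.3],
    [[0,0,0],[0,0,0],0.3],
    [[0,0,0],[0,0,0],0.3],
    [[0,0,0],[0,0,0],0.3],
    [[0,0,0],[0,0,0],0.3],
    [[0,0,0],[0,0,0],0.3],
    [[0,0,0],[0,0,0],0.3],
  ],
  force=25,
)

```text
t: 20.35
ee_pos: [0.4489, -0.3196, 0.0513]
eef_rot: [0.79, 0.613, -0.0, -0.0]
wrist_force: [0.0, -0.0, 0.9]
width: 0.0382
finger_force: 24.9
```

play_rows(
  deltas=[
    [[0,0,5],[0,0,0],0.3],
    [[0,0,18],[0,0,0],0.3],
    [[0,0,40],[0,0,0],0.3],
    [[0,0,65],[0,0,0],0.3],
    [[0,0,90],[0,0,0],0.3],
    [[0,0,112],[0,0,0],0.3],
    [[0,0,125],[0,0,0],0.3],
    [[0,0,130],[0,0,0],0.3],
    [[4,6,130],[0,0,0],0.3],
    [[12,17,130],[0,0,0],0.3],
    [[25,34,130],[0,0,0],0.3],
    [[41,56,130],[0,0,0],0.3],
  ],
)

```text
t: 21.55
ee_pos: [0.4899, -0.2622, 0.18]
eef_rot: [0.79, 0.613, -0.0, -0.001]
wrist_force: [1.1, 0.7, -2.7]
width: 0.038
finger_force: 24.9
```

play_rows(
  deltas=[
    [[17,23,0],[0,0,0.2],0.3],
    [[34,47,0],[0,0,0.2],0.3],
    [[51,71,0],[0,0,0.2],0.3],
    [[68,94,0],[0,0,0.2],0.3],
    [[85,117,0],[0,0,0.2],0.3],
    [[100,138,0],[0,0,0.2],0.3],
    [[111,153,0],[0,0,0.2],0.3],
    [[118,163,0],[0,0,0.2],0.3],
    [[121.5,167.5,0],[0,0,0.2],0.3],
    [[121.5,167.5,0],[0,0,0.2],0.3],
    [[121.5,167.5,0],[0,0,0.2],0.3],
    [[121.5,167.5,0],[0,0,0.2],0.3],
  ],
)

```text
t: 22.75
ee_pos: [0.611, -0.0969, 0.1813]
eef_rot: [0.789, 0.614, -0.0, -0.0]
wrist_force: [0.1, 0.4, -2.2]
width: 0.0376
finger_force: 24.9
```

```bash
python3 - <<'E'
from h import *
s=bot.state();print(s['ee_pos'],s['eef_rot'],s['t'],s['wrist_force'],s['width'],2*np.degrees(np.arctan2(s['eef_rot'][1],s['eef_rot'][0]))-90)
snap('wrist','w6',(200,90,360,330),2.4)
E
```

```text
[ 0.61095011 -0.09694711  0.18131622] [ 7.89111764e-01  6.14249591e-01 -2.34891823e-04 -9.42128551e-05] 22.75 [ 0.09081157  0.39118522 -2.22437524] 0.037639793924739394 -14.205168299820684
```

View pics/w6.png

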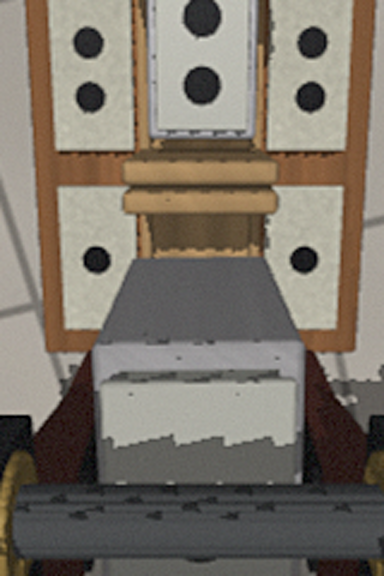

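The held tin is over bay one, with the underside edge of its far face at (200,259). The bay's +y wall top spans columns 124–276 near rows 187–213, and the label dots are at (96,260) and (303,260).

```bash
python3 - <<'E'
from h import *
P=lambda u,v,z:px2w('w6',(u/2.4+200,v/2.4+90),z)[:2]
a=np.radians(-14.2);X=np.array([np.cos(a),np.sin(a)]);Y=np.array([-np.sin(a),np.cos(a)])
D=dict(tinfar=P(200,259,.133),tintop=P(198.5,343,.207),wallmid=P(200,198,.086),inner=P(200,212,.086),lab=(P(96,260,.008)+P(303,260,.008))/2,tcp=np.array(bot.state()['ee_pos'][:2]),bay=np.array([.6116,-.096]))
for n,v in D.items(): print(n,v.round(4),'X',(v@X).round(4),'Y',(v@Y).round(4))
E
```

```text
tinfar [ 0.6177 -0.0699] X 0.616 Y 0.0838
tintop [ 0.6177 -0.0687] X 0.6157 Y 0.0849
wallmid [ 0.6204 -0.0593] X 0.616 Y 0.0947
inner [ 0.6192 -0.064 ] X 0.616 Y 0.0899
lab [ 0.6107 -0.0967] X 0.6158 Y 0.0561
tcp [ 0.611  -0.0969] X 0.6161 Y 0.0559
bay [ 0.6116 -0.096 ] X 0.6165 Y 0.057
```

play_rows(
  deltas=[
    [[0.6,1.7,-5],[0,0,0],0.3],
    [[0.6,1.7,-16],[0,0,0],0.3],
    [[0.6,1.7,-32],[0,0,0],0.3],
    [[0.6,1.7,-50],[0,0,0],0.3],
    [[0.6,1.7,-68],[0,0,0],0.3],
    [[0.6,1.7,-86],[0,0,0],0.3],
    [[0.6,1.7,-102],[0,0,0],0.3],
    [[0.6,1.7,-113],[0,0,0],0.3],
    [[0.6,1.7,-120],[0,0,0],0.3],
    [[0.6,1.7,-123],[0,0,0],0.3],
    [[0.6,1.7,-125],[0,0,0],0.3],
    [[0.6,1.7,-125.5],[0,0,0],0.3],
  ],
)

```text
t: 24.0
ee_pos: [0.6113, -0.0943, 0.0594]
eef_rot: [0.789, 0.615, -0.0, -0.0]
wrist_force: [-12.3, 1.9, 33.5]
width: 0.038
finger_force: 25.0
```

play_rows(
  deltas=[
    [[0,0,-0.5],[0,0,0],0.3],
    [[0,0,-1],[0,0,0],0.3],
    [[0,0,-1.5],[0,0,0],0.3],
    [[0,0,-1.5],[0,0,0],0.3],
    [[0,0,-1.5],[0,0,0],0.3],
  ],
)

```text
t: 24.5
ee_pos: [0.6113, -0.0943, 0.0589]
eef_rot: [0.788, 0.615, -0.0, 0.0]
wrist_force: [-12.5, 2.1, 36.5]
width: 0.038
finger_force: 25.0
```

Contact came about 5 mm early at 36 N. I'll take pictures, then lift off and check.

```bash
python3 - <<'E'
from h import *
snap('side','s7');snap('wrist','w7')
s=bot.state();print(s['ft_torque'],s['wrist_force'])
for n in(( .6116,-.096,.05),):print(w2px('s7',n),w2px('w7',n))
E
```

```text
[0.48822596 2.37007526 0.2312999 ] [-12.927146     1.75551656  37.25671862]
[255.72077173 184.51269329] [284.8107399  264.35337578]
```

play_rows(
  deltas=[
    [[0,0,2],[0,0,0],0.3],
    [[0,0,6],[0,0,0],0.3],
    [[0,0,15],[0,0,0],0.3],
    [[0,0,30],[0,0,0],0.3],
    [[0,0,50],[0,0,0],0.3],
    [[0,0,70],[0,0,0],0.3],
    [[0,0,90],[0,0,0],0.3],
    [[0,0,105],[0,0,0],0.3],
    [[0,0,115],[0,0,0],0.3],
    [[0,0,120],[0,0,0],0.3],
    [[0,0,120],[0,0,0],0.3],
    [[0,0,120],[0,0,0],0.3],
  ],
)

```text
t: 25.8
ee_pos: [0.6116, -0.0943, 0.1737]
eef_rot: [0.789, 0.615, -0.0, -0.0]
wrist_force: [-0.3, -0.2, -2.0]
width: 0.0377
finger_force: 25.0
```

```bash
python3 - <<'E'
from h import *
s=bot.state();print(s['ee_pos'],s['wrist_force'],s['width'],s['t'])
snap('side','s8');snap('wrist','w8')
R=lambda n:cv2.imread(f'pics/{n}_raw.png')
u,v=w2px('s7',(.6116,-.096,.07)).astype(int);print(u,v)
c=lambda n,x0,y0,x1,y1:cv2.resize(R(n)[y0:y1,x0:x1],(400,300) ,interpolation=cv2.INTER_CUBIC)
m=np.vstack([np.hstack([c('s7',u-50,v-38,u+50,v+37),c('s8',u-50,v-48,u+50,v+27)]),
 np.hstack([c('w7',190,140,370,275),c('w8',190,140,370,275)])])
cv2.imwrite('pics/m2.png',m)
E
```

```text
[ 0.61164581 -0.09431747  0.17373562] [-0.29661623 -0.22124883 -1.95090746] 0.03766731674568743 25.8
255 179
```

View pics/m2.png

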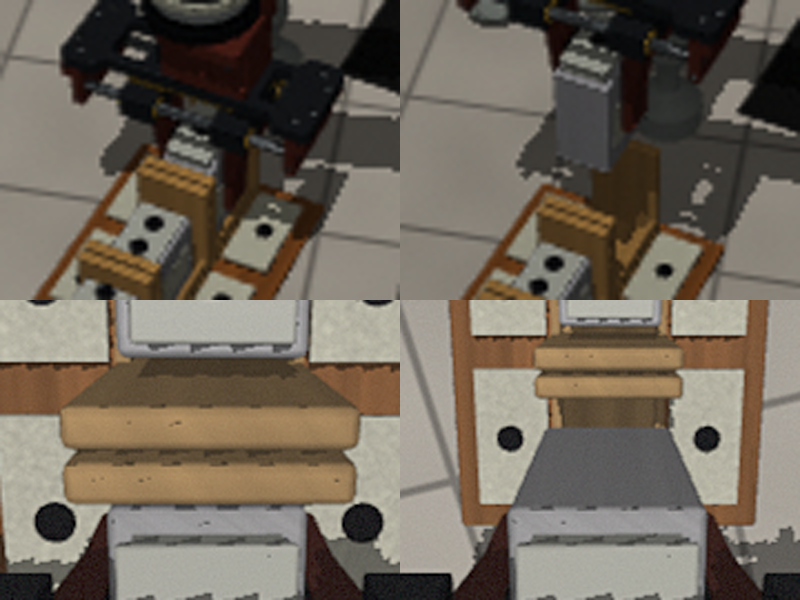

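The composite shows the tin level and centred across x between the wall ends, both at contact (left) and lifted (right). I'll fit the held tin's pose before and after contact from its eight face corners.

```bash
python3 - <<'E'
from h import *
from scipy.optimize import least_squares
from scipy.spatial.transform import Rotation as Ro
A=np.radians(-14.2);R0=Ro.from_euler('z',A).as_matrix()
def fit(n,px,tcp):
    # far face (+y) corners: bottom L,R, top L,R (x -,+)
    L=np.array([(-.019,.029,0),(.019,.029,0),(-.019,.029,.074),(.019,.029,.074)])
    def f(p):
        M=Ro.from_rotvec([p[3],p[4],0]).as_matrix()
        return np.ravel([w2px(n,R0@(M@l+p[:3])+tcp)-q for l,q in zip(L,px)])
    r=least_squares(f,[0,0,-.05,0,0]);p=r.x
    print(n,'xyz mm',(p[:3]*1e3).round(1),'tilt X,Y deg',np.degrees(p[3:]).round(2),'res',np.abs(r.fun).max().round(2))
s=2.4;w6=[(u/s+200,v/s+90) for u,v in((134,259),(268,259),(95,343),(305,343))]
fit('w6',w6,np.array([.61095,-.09695,.18132]))
s=400/180;w8=[(u/s+190,v/s+140) for u,v in((146,129),(272,129),(109,207),(308,207))]
fit('w8',w8,np.array([.61165,-.09432,.17374]))
# w2 for reference
L=None
P=lambda u,v,z:px2w('w7',(u/s+190,v/s+140),z)[:2]
X=R0[:2,0];Y=R0[:2,1]
print('w7 wall inner edge Y',[(P(u,203,.086)@Y).round(4) for u in(80,340)],'wall X mid',((P(67,190,.086)+P(356,190,.086))/2@X).round(4),'tin top far edge Y/X', [( (P(109,207,z)+P(306,207,z))/2@np.c_[X,Y]).round(4).tolist() for z in(.085,.092)],'tcp',np.array([.6113,-.0943])@np.c_[X,Y])
print('w8 wall inner Y',(P(210,97,.0)*0+px2w('w8',(210/s+190,140+97/s),.086)[:2])@np.c_[X,Y])
E
```

```text
w6 xyz mm [  0.2  -2.1 -52.6] tilt X,Y deg [-0.45 -0.24] res 0.07
w8 xyz mm [  0.1  -1.6 -50. ] tilt X,Y deg [-0.7  -0.15] res 0.11
w7 wall inner edge Y [np.float64(0.0887), np.float64(0.0888)] wall X mid 0.6163 tin top far edge Y/X [[0.6156, 0.0877], [0.6156, 0.0901]] tcp [0.61575443 0.05853771]
w8 wall inner Y [0.61663236 0.0895846 ]
```

The tin's top was about 82 mm up at contact, so it was on the bay floor, not a lip. It simply sits a few mm lower in the grip than I assumed. I'll lower it again, gently.

play_rows(
  deltas=[
    [[0.4,0,-8],[0,0,0],0.3],
    [[0.4,0,-25],[0,0,0],0.3],
    [[0.4,0,-45],[0,0,0],0.3],
    [[0.4,0,-65],[0,0,0],0.3],
    [[0.4,0,-83],[0,0,0],0.3],
    [[0.4,0,-96],[0,0,0],0.3],
    [[0.4,0,-105],[0,0,0],0.3],
    [[0.4,0,-110],[0,0,0],0.3],
    [[0.4,0,-112],[0,0,0],0.3],
    [[0.4,0,-112],[0,0,0],0.3],
    [[0.4,0,-112],[0,0,0],0.3],
  ],
)

```text
t: 27.0
ee_pos: [0.613, -0.0945, 0.063]
eef_rot: [0.789, 0.615, 0.0, 0.0]
wrist_force: [0.2, 0.0, -3.5]
width: 0.038
finger_force: 25.0
```

play_rows(
  deltas=[
    [[0,0,-1],[0,0,0],0.3],
    [[0,0,-1.5],[0,0,0],0.3],
    [[0,0,-1.5],[0,0,0],0.3],
  ],
)

```text
t: 27.3
ee_pos: [0.6126, -0.0944, 0.061]
eef_rot: [0.789, 0.615, 0.0, 0.0]
wrist_force: [-0.3, -0.2, -3.0]
width: 0.0379
finger_force: 25.0
```

play_rows(
  deltas=[
    [[0,0,-1],[0,0,0],0.3],
    [[0,0,-1],[0,0,0],0.3],
  ],
)

```text
t: 27.5
ee_pos: [0.6124, -0.0944, 0.0597]
eef_rot: [0.789, 0.615, -0.0, -0.0]
wrist_force: [0.4, -0.0, -3.1]
width: 0.038
finger_force: 25.0
```

play_rows(
  deltas=[
    [[0,0,-1],[0,0,0],0.3],
    [[0,0,-1],[0,0,0],0.3],
    [[0,0,-1],[0,0,0],0.3],
  ],
)

```text
t: 27.8
ee_pos: [0.6126, -0.0944, 0.059]
eef_rot: [0.789, 0.615, 0.0, 0.0]
wrist_force: [0.1, 1.2, -0.2]
width: 0.0378
finger_force: 25.0
```

play_rows(
  deltas=[
    [[0,0,-0.7],[0,0,0],0.3],
    [[0,0,-0.7],[0,0,0],0.3],
    [[0,0,-0.7],[0,0,0],0.3],
  ],
)

```text
t: 28.1
ee_pos: [0.6126, -0.0944, 0.059]
eef_rot: [0.789, 0.615, 0.0, 0.0]
wrist_force: [-2.7, 0.2, 6.2]
width: 0.0378
finger_force: 25.0
```

Contact is again at TCP 0.059. Before releasing, I'll check the fit's bias on the earlier tin-two picture, where the offset is known to be 43.6 mm.

```bash
python3 - <<'E'
from h import *
from scipy.optimize import least_squares
A=np.radians(-14.2);c,s_=np.cos(A),np.sin(A);R0=np.array([[c,-s_,0],[s_,c,0],[0,0,1]])
def fit(n,px,tcp,h):
    L=np.array([(-.019,.029,0),(.019,.029,0),(-.019,.029,h),(.019,.029,h)])
    f=lambda p:np.ravel([w2px(n,R0@(l+p)+tcp)-q for l,q in zip(L,px)])
    r=least_squares(f,[0,0,-.05]);print(n,(r.x*1e3).round(1),np.abs(r.fun).max().round(2))
s=2.4
fit('w2',[(u/s+200,v/s+90) for u,v in((126,267),(274,267),(99,341),(304,341))],np.array([.63236,-.0159,.15462]),.06)
snap('wrist','w9'); st=bot.state();print(st['ee_pos'],st['t'])
# lines near tin/wall in w9: gray profile
g=cv2.cvtColor(cv2.imread('pics/w9_raw.png'),cv2.COLOR_BGR2GRAY).astype(int)
print('col283',[(r,g[r,283]) for r in range(196,262)])
for r in(222,226,234,238,244): d=np.diff(g[r,225:345]);i=np.argsort(-abs(d))[:6];print(r,sorted((225+i).tolist()))
for z in(.080,.0847,.092):
    print(z,[w2px('w9',R0@np.array([x,.029-.0018,0])+np.r_[st['ee_pos'][:2],z]).round(1).tolist() for x in(-.019,.019)])
print('wall inner top',[w2px('w9',np.r_[(R0@np.array([x+.6163,.0890,0]))[:2],.086]).round(1).tolist() for x in(-.025,.025)])
E
```

```text
w2 [  0.1  -1.6 -40.3] 1.38
[ 0.61261742 -0.09444133  0.05900079] 28.15
col283 [(196, np.int64(137)), (197, np.int64(137)), (198, np.int64(138)), (199, np.int64(137)), (200, np.int64(136)), (201, np.int64(132)), (202, np.int64(130)), (203, np.int64(131)), (204, np.int64(130)), (205, np.int64(111)), (206, np.int64(101)), (207, np.int64(84)), (208, np.int64(52)), (209, np.int64(67)), (210, np.int64(85)), (211, np.int64(84)), (212, np.int64(82)), (213, np.int64(74)), (214, np.int64(87)), (215, np.int64(132)), (216, np.int64(133)), (217, np.int64(137)), (218, np.int64(138)), (219, np.int64(141)), (220, np.int64(139)), (221, np.int64(137)), (222, np.int64(134)), (223, np.int64(135)), (224, np.int64(133)), (225, np.int64(132)), (226, np.int64(132)), (227, np.int64(132)), (228, np.int64(130)), (229, np.int64(130)), (230, np.int64(112)), (231, np.int64(93)), (232, np.int64(87)), (233, np.int64(118)), (234, np.int64(140)), (235, np.int64(154)), (236, np.int64(146)), (237, np.int64(152)), (238, np.int64(151)), (239, np.int64(153)), (240, np.int64(155)), (241, np.int64(149)), (242, np.int64(151)), (243, np.int64(154)), (244, np.int64(154)), (245, np.int64(130)), (246, np.int64(96)), (247, np.int64(101)), (248, np.int64(97)), (249, np.int64(102)), (250, np.int64(138)), (251, np.int64(168)), (252, np.int64(170)), (253, np.int64(166)), (254, np.int64(171)), (255, np.int64(173)), (256, np.int64(169)), (257, np.int64(169)), (258, np.int64(167)), (259, np.int64(169)), (260, np.int64(171)), (261, np.int64(171))]
222 [227, 239, 326, 327, 342, 343]
226 [245, 249, 294, 308, 342, 343]
234 [238, 265, 309, 327, 342, 343]
238 [234, 235, 237, 327, 331, 341]
244 [231, 232, 333, 334, 341, 342]
0.08 [[240.0, 233.4], [327.4, 233.5]]
0.0847 [[238.4, 237.1], [329.1, 237.2]]
0.092 [[235.7, 243.5], [331.9, 243.6]]
wall inner top [[221.2, 231.2], [342.6, 231.3]]
```

The image matches the tin's body top at z ≈ 0.080, meaning the underside is at 0.006 on the floor. I'll relax the grip first, then open and rise.

play_rows(
  deltas=[
    [[0,0,0.5],[0,0,0],0.3],
    [[0,0,0.5],[0,0,0],0.3],
    [[0,0,0.5],[0,0,0],0.3],
    [[0,0,0.5],[0,0,0],0.3],
  ],
  force=3,
)

```text
t: 28.55
ee_pos: [0.6126, -0.0944, 0.0589]
eef_rot: [0.789, 0.615, 0.0, 0.0]
wrist_force: [-1.3, 0.1, 4.5]
width: 0.0377
finger_force: 3.0
```

play_rows(
  deltas=[
    [[0,0,0],[0,0,0],0.1],
    [[0,0,0],[0,0,0],0.0],
    [[0,0,0],[0,0,0],-0.2],
    [[0,0,0],[0,0,0],-0.5],
    [[0,0,0],[0,0,0],-0.5],
  ],
)

```text
t: 29.05
ee_pos: [0.6125, -0.0944, 0.0585]
eef_rot: [0.789, 0.615, -0.0, -0.0]
wrist_force: [0.1, 0.3, -0.5]
width: 0.0639
finger_force: 0.0
```

```bash
python3 - <<'E'
from h import *
st=bot.state();print(st['ee_pos'],st['t'],st['width'])
snap('wrist','w10')
a=cv2.imread('pics/w9_raw.png');b=cv2.imread('pics/w10_raw.png')
for n in (a,b):
    g=cv2.cvtColor(n,cv2.COLOR_BGR2GRAY).astype(int);print([int(g[r,283]) for r in range(226,256)])
    d=np.diff(g[238,225:345]);i=np.argsort(-abs(d))[:6];print(sorted((225+i).tolist()))
E
```

```text
[ 0.61247226 -0.09444129  0.05848719] 29.05 0.06391664218908126
[132, 132, 130, 130, 112, 93, 87, 118, 140, 154, 146, 152, 151, 153, 155, 149, 151, 154, 154, 130, 96, 101, 97, 102, 138, 168, 170, 166, 171, 173]
[234, 235, 237, 327, 331, 341]
[132, 129, 129, 130, 115, 101, 97, 109, 135, 150, 152, 148, 151, 153, 153, 152, 152, 151, 151, 138, 92, 101, 95, 93, 114, 145, 170, 169, 171, 159]
[227, 228, 229, 328, 333, 337]
```

The picture is unchanged after release, so the tin did not drop. Now I'll rise, close the fingers and press the lid.

play_rows(
  deltas=[
    [[0,0,0],[0,0,0],-1],
    [[0,0,0],[0,0,0],-1],
    [[0,0,10],[0,0,0],-1],
    [[0,0,30],[0,0,0],-1],
    [[-0.5,-2,60],[0,0,0],-1],
    [[-0.5,-2,80],[0,0,0],-1],
    [[-0.5,-2,85],[0,0,0],-1],
    [[-0.5,-2,85],[0,0,0],1],
    [[-0.5,-2,85],[0,0,0],1],
    [[-0.5,-2,85],[0,0,0],1],
    [[-0.5,-2,85],[0,0,0],1],
    [[-0.5,-2,85],[0,0,0],1],
  ],
  force=20,
)

```text
t: 30.3
ee_pos: [0.6116, -0.0963, 0.1428]
eef_rot: [0.789, 0.615, -0.0, -0.001]
wrist_force: [-0.0, 0.2, 0.4]
width: 0.0509
finger_force: 0.0
```

play_rows(
  deltas=[
    [[0,0,0],[0,0,0],1],
    [[0,0,0],[0,0,0],1],
    [[0,0,0],[0,0,0],1],
    [[0,0,0],[0,0,0],1],
    [[0,0,0],[0,0,0],1],
  ],
)

```text
t: 30.8
ee_pos: [0.612, -0.0964, 0.1437]
eef_rot: [0.789, 0.615, -0.0, -0.0]
wrist_force: [0.5, -0.4, 0.8]
width: 0.0115
finger_force: 0.0
```

Down to TCP ≈ 0.115 while the fingers finish closing, then I'll press slowly.

play_rows(
  deltas=[
    [[0,0,0],[0,0,0],1],
    [[0,0,0],[0,0,0],1],
    [[0,0,-6],[0,0,0],1],
    [[0,0,-14],[0,0,0],1],
    [[0,0,-21],[0,0,0],1],
    [[0,0,-26],[0,0,0],1],
    [[0,0,-28],[0,0,0],1],
    [[0,0,-30],[0,0,0],1],
    [[0,0,-31],[0,0,0],1],
    [[0,0,-32],[0,0,0],1],
    [[0,0,-33],[0,0,0],1],
    [[0,0,-34],[0,0,0],1],
  ],
)

```text
t: 32.0
ee_pos: [0.6124, -0.0965, 0.1113]
eef_rot: [0.789, 0.615, 0.0, 0.0]
wrist_force: [-4.4, 0.7, 21.8]
width: 0.0006
finger_force: 11.1
```

play_rows(
  deltas=[
    [[0,0,-0.7],[0,0,0],1],
    [[0,0,-1.4],[0,0,0],1],
    [[0,0,-2],[0,0,0],1],
  ],
)

```text
t: 32.3
ee_pos: [0.6132, -0.0968, 0.1114]
eef_rot: [0.789, 0.615, 0.001, 0.001]
wrist_force: [-7.4, 1.7, 32.2]
width: 0.0002
finger_force: 16.2
```

play_rows(
  deltas=[
    [[0,0,-0.7],[0,0,0],1],
    [[0,0,-1.4],[0,0,0],1],
    [[0,0,-2],[0,0,0],1],
  ],
)

```text
t: 32.6
ee_pos: [0.614, -0.097, 0.1114]
eef_rot: [0.789, 0.615, 0.002, 0.002]
wrist_force: [-10.6, 2.3, 45.1]
width: 0.0002
finger_force: 22.8
```

The stop is at tip height ≈ 0.089, which matches the bays standing on the 6 mm board: floor at 0.012, plus 77 mm for a lid fully home. This also explains the early contact. I'll back off and take a last look.

play_rows(
  deltas=[
    [[0,0,2],[0,0,0],1],
    [[0,0,5],[0,0,0],1],
    [[0,0,12],[0,0,0],1],
    [[0,0,35],[0,0,0],1],
    [[0,0,70],[0,0,0],1],
    [[-8,-30,110],[0,0,0],1],
    [[-12,-50,130],[0,0,0],1],
    [[-12,-50,130],[0,0,0],1],
    [[-12,-50,130],[0,0,0],1],
  ],
)

```text
t: 33.5
ee_pos: [0.5998, -0.1464, 0.2352]
eef_rot: [0.789, 0.614, 0.0, -0.0]
wrist_force: [-0.7, -0.5, -0.3]
width: 0.0004
finger_force: 0.0
```

```bash
python3 - <<'E'
from h import *
st=bot.state();print(st['ee_pos'],st['t'],st['wrist_force'])
snap('wrist','w11');snap('side','s11')
a=cv2.imread('pics/w11_raw.png')[90:290,180:380];b=cv2.imread('pics/s11_raw.png')[130:255,190:315]
f=lambda x:cv2.resize(x,(400,400),interpolation=cv2.INTER_CUBIC)
cv2.imwrite('pics/m3.png',np.hstack([f(a),f(b)]))
E
```

```text
[ 0.59982794 -0.14635278  0.23515152] 33.5 [-0.71545405 -0.51764282 -0.28469206]
```

View pics/m3.png

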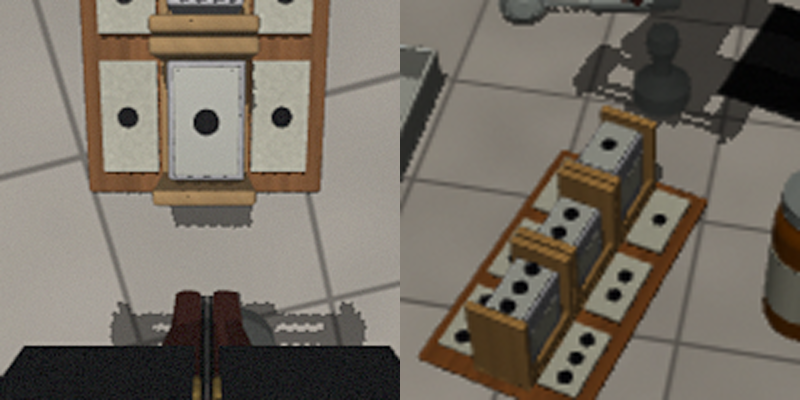

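The one-dot tin stands square in bay one with its lid flush and below the wall tops (dot at (206,122)). The two- and three-dot tins are in their own bays.

```bash
python3 -c "
from workcell import bot
print(bot.sign_off())"
```

```text
the job is handed in; nothing more can be done
None
```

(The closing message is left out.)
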